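# Fit the right socket on a spindle moulder's nut

### The arm

A 6-joint arm with a two-finger parallel gripper is mounted at the origin on the work surface. World frame = base frame: x ahead of the robot, y to its left, z up, the work surface at z = 0. Lengths are in m, angles in rad, forces in N, time in s.
With the tool pointing down it reaches from about 0.25 to 0.85 m from the base axis. Payload 12.5 kg.
Tool frame: the origin (TCP) lies at the very end of the fingers, on their centre line; the grasp point (between the pads) lies behind it (manip.grasp_offset is the z of the grasp point in the tool frame, in m); z points along the fingers, y is the direction in which the jaws open and shut (so a half turn about z gives the same grasp; the last joint's range is limited). The gripper opens to 93 mm and grips with 3 to 60 N. Pads are 15 mm wide; open, the fingers measure 128 mm over their backs; the gripper's body (75 mm by 188 mm) begins 65 mm behind the grasp point.
Start: joints at [-1.394, 0.351, 1.652, -0, 1.139, -0.085], TCP at [0.142, -0.531, 0.219] pointing down, gripper open.
Joint ranges: [-2.75, 2.75], [-0.79, 2.1], [0.01, 2.65], [-1.57, 4.71], [0.07, 3.14], [-2.87, 2.87]. Speed limits (rad/s): [2.22, 2.22, 2.79, 3.14, 3.14, 3.14].

### API

Orientations are given as a unit quaternion [w, x, y, z].
In Python, from rig import readout, cams, ticket, manip gives the robot as it stands.
- The arm moves only by the tool play_rows, never from a script. Its argument "series" is a list of rows, each an object with "jaw": the finger opening in cm, from 0 to 9.3; "translation": the shift along the tool's x, y, z in cm, a list of three; "spin": the turn about the tool's z in rad. A call has 1 to 10 rows; each row shifts and turns the pose as measured when the row begins, along the tool's axes as they then stand; what a row does not reach is not made up. A row lasts 1/10 s, in which the tool goes at most 50 mm and 8.59 degrees, less where a joint would pass 70% of its speed; a pose out of reach is approached as far as the arm can. A call is refused whole if a number of a shift passes 5 or a number of a turn 0.15, either way. A call with a gripper value outside its range is refused whole. The fingers move at their own pace and stop on an object; "grip_force" is the grip in N (left out, the last holds). Time passes only in rows, so rows that do not move let the fingers close. It gives the time, the measured TCP pose, the force and the opening at its end, in the units of the state.
- readout.observe(): the state, without advancing time (a new reading comes with each control period).
- cams.camera(name): name is "side" or "top"; returns a dict with "img" (420x560x3 uint8, blue, green, red), "intrinsics" (3x3 intrinsics, pixels), "extrinsics" (4x4, takes a point from camera to world coordinates). Camera axes: x right, y up, looking along -z (the intrinsics and any distortion apply to the point x, -y, -z); pixel columns grow to the right and rows downward; lengths in m; the calibration is good to about 2 mm. A picture is of the moment at which its call begins. There is no depth.
- ticket.close_job(): hands the job in, once; it reports no verdict.
The state is a dict: "time": time; "q": joint angles; "qvel": joint speeds; "joint_efforts": joint torques, N m; "position": TCP position; "eef_rot": TCP orientation; "ft_force": force on the tool from outside, world axes, zero at the start; "moment": the same for the moment, N m; "finger_gap": finger opening in m.
Only numpy, scipy, OpenCV 4.12 (cv2) and the standard library are available. Lean on these libraries where they do the work, as an engineer would, in place of code of your own. Each camera call takes 0.05 s, during which the arm holds its last target. There are 200 camera calls.

### The job

Press the stop button fully down first, before anything touches a spindle, and leave it down. Then find which of the three sockets fits the nut of the spindle head mounted on the machine, seat it fully home and upright on that nut, and finish while still gripping it there; the other two sockets must end up standing upright on their dark board. Leave the other things on the bench where they are.

Things in the scene. Friction and masses are not known exactly. Their poses are not given: they have to be found in the camera images.
- stop (a joint): Travel of the mushroom stop button, m: 0 = up, 0.008 = fully down. It slides straight down at about 5 N and stays where it is left.
- stop_top (a point): Centre of the top of the mushroom stop button (cap 40 mm across), 80 mm above the bench when up, on a 70 x 70 x 50 mm grey box that is fixed to the bench.
- machine: Bench spindle moulder, fixed: grey case with an aluminium top plate, 270 x 270 mm, plate top 80 mm above the bench, centred 10 mm in +x of the seat. Origin on the bench right below the spindle seat; z up. Two low wooden fence halves (22 x 90 mm, 34 mm high above the plate) stand 95 mm in +x of the seat axis, at 83 mm to either side.
- seat (a point): Point on the machine's plate, 80 mm above the bench, on the axis of the mounted spindle head.
- spindle_a: One of three fixed spindle heads, one at seat, two spares on the rest: dark steel flange 72 mm across, 14 mm high, with a hex nut in a round recess. Nuts are 20, 26, 32 mm across flats, recesses 35, 42, 49 mm across; which head has which is not told (letters in no order of size). Origin: centre of the flange's underside, z up; two nut flats are square to x.
- spindle_b: As spindle_a, another nut size. On each head, above its origin: recess floor 6 mm, recess rim 14 mm; nut from 6 to 22 mm, then a six-sided tapered top up to 28 mm, narrowing by 5 mm all round, that guides a socket in. The matching socket is 2.5 mm wider than the nut across flats and goes right down, its foot on the recess floor.
- spindle_c: As spindle_a, another nut size. On each head, a socket too small stops on the nut's top, its foot 16 mm or more above the recess floor; one too big stops on the recess rim, its foot 8 mm above the floor. The right socket, turned more than about 6 degrees off the nut's flats, also stops on the nut.
- rest: Beech block 90 x 180 mm, 80 mm high, fixed beyond the machine, that carries the two spare spindle heads. Origin under its centre.
- board: Dark wooden board 270 (x) x 90 (y) x 18 mm, fixed on the bench; the three sockets stand on it in a row along its x, 85 mm apart, in any order. Origin under its centre.
- socket_small_grip (a point): The small socket, loose, 0.2 kg: upright steel tube, 32 mm outside diameter, hex bore 22.5 mm across flats, 26 mm deep, open downward; shoulder up to 37 mm, then a square grip 18 x 18 x 40 mm (same on all three). Height 76 mm. This point: centre of the grip, 56 mm above the foot; z up, x and y square to the grip's faces; two bore flats are square to x.
- socket_medium_grip (a point): The medium socket, loose, 0.2 kg: upright steel tube, 39 mm outside diameter, hex bore 28.5 mm across flats, 26 mm deep, open downward; shoulder up to 37 mm, then a square grip 18 x 18 x 40 mm (same on all three). Height 76 mm. This point: centre of the grip, 56 mm above the foot; z up, x and y square to the grip's faces; two bore flats are square to x.
- socket_large_grip (a point): The large socket, loose, 0.2 kg: upright steel tube, 46 mm outside diameter, hex bore 34.5 mm across flats, 26 mm deep, open downward; shoulder up to 37 mm, then a square grip 18 x 18 x 40 mm (same on all three). Height 76 mm. This point: centre of the grip, 56 mm above the foot; z up, x and y square to the grip's faces; two bore flats are square to x.
- tape: Bystander: roll of tape, 48 mm across, 22 mm high. Origin under its centre.
- offcut: Bystander: wooden offcut 70 x 22 x 18 mm lying on the machine's plate near a corner. Origin under its centre.
- mallet: Bystander: hammer lying on the bench at the far right.
- chisel: Bystander: hand tool with a wooden handle, lying beyond the stop button.
- glue: Bystander: glue bottle, 56 mm across, 150 mm high. Origin under its centre.
- jar: Bystander: glass jar, 64 mm across, 80 mm high. Origin under its centre.
- plane: Bystander: wooden hand plane, 150 x 50 mm, about 80 mm high. Origin under its centre.
Not all that is in view belongs to the job. Leave any blue or turquoise look-alike of the part that bears stop alone. What is shaped like the part that bears socket_medium_grip but yellow is not meant.

How it is judged:
On the way, in this order (a step that is already met when the one before it is completed fails the run):
1. the stop button is fully down (value of joint stop above 0.006 m), for 0.2 s.
2. the fitting socket is fully home on the nut of the mounted spindle head (((horizontal distance between spindle_a and seat below 0.02 m and z of socket_large_grip in the frame of spindle_a between 0.058 and 0.0655 m and horizontal distance between socket_large_grip and spindle_a below 0.006 m and angle between socket_large_grip's own z axis and vertical below 0.1 rad) or (horizontal distance between spindle_b and seat below 0.02 m and z of socket_small_grip in the frame of spindle_b between 0.058 and 0.0655 m and horizontal distance between socket_small_grip and spindle_b below 0.006 m and angle between socket_small_grip's own z axis and vertical below 0.1 rad) or (horizontal distance between spindle_c and seat below 0.02 m and z of socket_medium_grip in the frame of spindle_c between 0.058 and 0.0655 m and horizontal distance between socket_medium_grip and spindle_c below 0.006 m and angle between socket_medium_grip's own z axis and vertical below 0.1 rad))), for 0.2 s.
At the end, for the whole second after the job is handed in: Stop button still 6 of 8 mm down. The matching socket stands on the mounted head's nut: foot within 3.5 mm of the recess floor, 6 mm of the axis, 0.1 rad of upright, fingers gripping it (over 2 N). The other two stand upright (0.1 rad) on the board, free of the fingers (value of joint stop above 0.006 m and ((horizontal distance between spindle_a and seat below 0.02 m and z of socket_large_grip in the frame of spindle_a between 0.058 and 0.0655 m and horizontal distance between socket_large_grip and spindle_a below 0.006 m and angle between each of socket_large_grip, socket_small_grip, socket_medium_grip's own z axis and vertical below 0.1 rad and contact force between the fingers and socket_large above 2 N and contact force between the fingers and socket_small below 0.1 N and x of socket_small_grip in the frame of board between -0.135 and 0.135 m and y of socket_small_grip in the frame of board between -0.045 and 0.045 m and z of socket_small_grip in the frame of board between 0.069 and 0.079 m and contact force between the fingers and socket_medium below 0.1 N and x of socket_medium_grip in the frame of board between -0.135 and 0.135 m and y of socket_medium_grip in the frame of board between -0.045 and 0.045 m and z of socket_medium_grip in the frame of board between 0.069 and 0.079 m) or (horizontal distance between spindle_b and seat below 0.02 m and z of socket_small_grip in the frame of spindle_b between 0.058 and 0.0655 m and horizontal distance between socket_small_grip and spindle_b below 0.006 m and angle between each of socket_small_grip, socket_medium_grip, socket_large_grip's own z axis and vertical below 0.1 rad and contact force between the fingers and socket_small above 2 N and contact force between the fingers and socket_medium below 0.1 N and x of socket_medium_grip in the frame of board between -0.135 and 0.135 m and y of socket_medium_grip in the frame of board between -0.045 and 0.045 m and z of socket_medium_grip in the frame of board between 0.069 and 0.079 m and contact force between the fingers and socket_large below 0.1 N and x of socket_large_grip in the frame of board between -0.135 and 0.135 m and y of socket_large_grip in the frame of board between -0.045 and 0.045 m and z of socket_large_grip in the frame of board between 0.069 and 0.079 m) or (horizontal distance between spindle_c and seat below 0.02 m and z of socket_medium_grip in the frame of spindle_c between 0.058 and 0.0655 m and horizontal distance between socket_medium_grip and spindle_c below 0.006 m and angle between each of socket_medium_grip, socket_small_grip, socket_large_grip's own z axis and vertical below 0.1 rad and contact force between the fingers and socket_medium above 2 N and contact force between the fingers and socket_small below 0.1 N and x of socket_small_grip in the frame of board between -0.135 and 0.135 m and y of socket_small_grip in the frame of board between -0.045 and 0.045 m and z of socket_small_grip in the frame of board between 0.069 and 0.079 m and contact force between the fingers and socket_large below 0.1 N and x of socket_large_grip in the frame of board between -0.135 and 0.135 m and y of socket_large_grip in the frame of board between -0.045 and 0.045 m and z of socket_large_grip in the frame of board between 0.069 and 0.079 m))); the arm keeps its last pose, push and grip.
It fails at once if a spindle head is touched before the stop button is down (value of joint stop below 0.006 m and contact force between any of spindle_a, spindle_b, spindle_c and anything else above 0.5 N).
It fails at once if a bystander is moved by more than 30 mm (distance of any of tape, offcut, mallet, chisel, glue, jar, plane from where it was at the start of the episode above 0.03 m).
It also fails if it takes over 72 s, if anything falls off the work surface, if the arm or the gripper's body presses on something with over 40 N, if the wrist force passes 120 N, or if a joint passes its speed limit or range.

## Working session

There is one attempt and no reset: what is moved stays moved. The work goes in short steps, Python scripts to look and compute and a tool call to move; the robot and the scene stay as the last step left them, time stands still between calls to the robot, and variables do not carry over. Pictures are saved under pics/ and viewed, about 8 in all and at most 12, crops included, and the job is handed in when it is done.

Besides the shell and the picture viewer there is one more tool, called after "Emit:" by a JSON object that holds its "fn" and its "kwargs". play_rows: Moves the arm, as the interface text tells. Its arguments: {"type":"object","properties":{"series":{"type":"array"},"grip_force":{"type":"number"}},"required":["series"]}

```bash
mkdir -p pics; ls
cat > h.py <<'E'
import numpy as np, cv2
from rig import readout, cams, ticket, manip
def snap(n,f=None):
    c=cams.camera(n); 
    np.savez(f'pics/{f or n}.npz',img=c['img'],K=c['intrinsics'],T=c['extrinsics'])
    cv2.imwrite(f'pics/{f or n}.png',c['img']); return c
def load(f):
    d=np.load(f'pics/{f}.npz'); return dict(img=d['img'],intrinsics=d['K'],extrinsics=d['T'])
def ray(c,u,v):
    K=np.array(c['intrinsics']);T=np.array(c['extrinsics'])
    d=np.linalg.inv(K)@[u,v,1]; d=T[:3,:3]@[d[0],-d[1],-d[2]]
    return T[:3,3],d/np.linalg.norm(d)
def onz(c,u,v,z):
    o,d=ray(c,u,v); return o+d*(z-o[2])/d[2]
def proj(c,p):
    K=np.array(c['intrinsics']);T=np.array(c['extrinsics'])
    q=T[:3,:3].T@(np.array(p)-T[:3,3]); q=K@[q[0],-q[1],-q[2]]; return q[:2]/q[2]
E
python3 - <<'E'
from h import *
for n in('side','top'):
    c=snap(n,n+'0'); print(n,c['intrinsics'],c['extrinsics'],[k for k in c])
print(readout.observe(), manip.grasp_offset,[a for a in dir(manip) if a[0]!='_'])
E
```

```text
pics
side [[389.38803082   0.         281.79629831]
 [  0.         389.38803082 207.1160591 ]
 [  0.           0.           1.        ]] [[ 0.99322158  0.05713931 -0.1012225   0.47634426]
 [-0.11623168  0.48040093 -0.86931303 -0.90421523]
 [-0.00104457  0.87518572  0.48378597  0.59889948]
 [ 0.          0.          0.          1.        ]] ['img', 'intrinsics', 'extrinsics']
top [[516.28433233   0.         276.18984606]
 [  0.         516.28433233 205.07802213]
 [  0.           0.           1.        ]] [[ 0.02077724  0.99821893 -0.05592208  0.49343428]
 [-0.99970998  0.02142439  0.01099775 -0.01725104]
 [ 0.01217626  0.05567736  0.99837456  1.48151348]
 [ 0.          0.          0.          1.        ]] ['img', 'intrinsics', 'extrinsics']
{'time': 0.1, 'q': array([-1.39362937e+00,  3.51175047e-01,  1.65233929e+00,  1.67033113e-05,
        1.13907273e+00, -8.46038730e-02]), 'qvel': array([-2.91415778e-04, -1.65627692e-04,  1.64289761e-04,  8.85398687e-05,
        1.05534729e-03,  1.35446150e-03]), 'joint_efforts': array([ 6.53341740e-04, -4.98028135e+01, -2.85705507e+01,  7.00025889e-02,
        2.38932593e-02, -3.76558501e-05]), 'position': array([ 0.14231021, -0.53096669,  0.21816717]), 'eef_rot': array([-4.97024495e-04,  9.91447059e-01,  1.30508550e-01, -1.54277503e-05]), 'ft_force': array([0.28011641, 0.30196004, 0.05066486]), 'moment': array([-0.02041682,  0.01799912, -0.02211906]), 'finger_gap': 0.0930621909661684} -0.0188 ['IKError', 'grasp_offset']
```

View pics/top0.png

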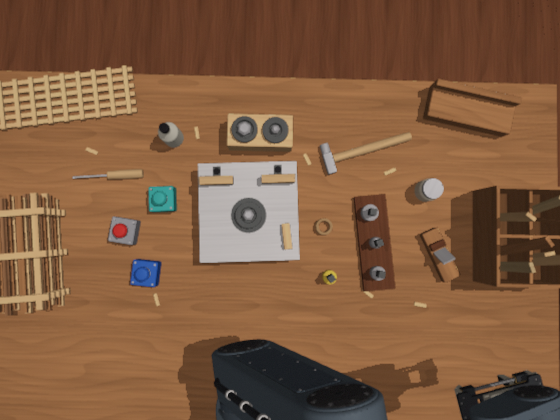

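View pics/side0.png

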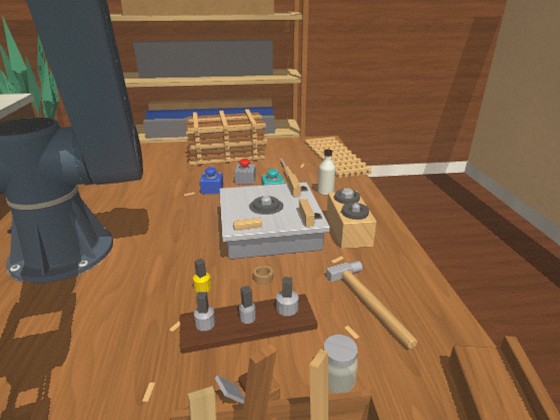

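The top view has the red button on its grey box at (120,231). Its look-alikes are blue at (145,273) and teal at (161,199), so red is the one meant. The mounted head is at (249,215). The steel sockets stand on the dark board at (370,213), (376,243) and (378,274); the yellow one at (330,278) isn't meant. Next I'll make an enlarged composite to confirm these.

Run:
```python
from h import *
t=load('top0')['img'];s=load('side0')['img']
def cr(i,x0,y0,w,h,W,H): return cv2.resize(i[y0:y0+h,x0:x0+w],(W,H),interpolation=cv2.INTER_CUBIC)
a=cr(t,215,110,80,140,343,600)
b=cr(t,350,195,48,92,157,300); c=cr(t,100,180,84,110,229,300)
r=cr(s,175,255,145,75,457,236); q=cr(s,230,180,75,33,457,64)
q=cr(s,225,180,90,60,457,300)
right=np.zeros((600,457,3),np.uint8); right[:300,:157]=b; right[:300,157:386]=c
right[300:536]=r
cv2.imwrite('pics/comp.png',np.hstack([a,right]))
```

```text
(no output)
```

View pics/comp.png

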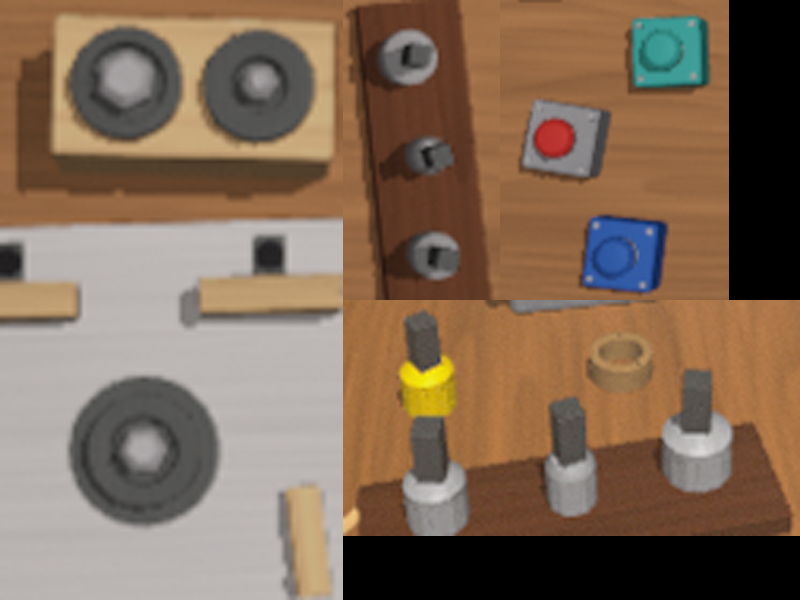

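The crop confirms the red button on the grey box at top-view (120,231). Going away from the robot, the sockets are medium (378,274), small (376,243) and large (370,213). On the rest, the left nut looks biggest and the right nut smallest, which makes the mounted one medium. Next I'll measure these.

Run:
```python
from h import *
c=load('top0');t=c['img'];hsv=cv2.cvtColor(t,cv2.COLOR_BGR2HSV);s=load('side0');hs=cv2.cvtColor(s['img'],cv2.COLOR_BGR2HSV)
g=cv2.cvtColor(t,cv2.COLOR_BGR2GRAY)
# nuts
for n,(u,v) in dict(mount=(249,215),left=(245,129),right=(275,130)).items():
    w=14; p=g[v-w:v+w+1,u-w:u+w+1]
    P=cv2.resize(p,None,fx=8,fy=8,interpolation=cv2.INTER_CUBIC)
    m=(P>95).astype(np.uint8); k,l,st,ce=cv2.connectedComponentsWithStats(m)
    i=l[8*w+4,8*w+4]; A=st[i,4]/64; cu=(ce[i]+.5)/8-.5+[u-w,v-w]
    X=onz(c,*cu,.105); mm=np.linalg.norm(onz(c,u+1,v,.105)-onz(c,u,v,.105))*1e3
    print(n,'i',i,'cent px',cu,'xyz',X,'equiv af mm',np.sqrt(A/0.866)*mm, 'mm/px',mm)
    yy,xx=np.indices(g.shape); r=np.hypot(xx-cu[0],yy-cu[1])
    print('  prof',[int(g[(r>=a)&(r<a+1)].mean()) for a in range(0,22)])
# button
for cc,h in((c,hsv),(s,hs)):
    m=((h[...,0]<6)|(h[...,0]>174))&(h[...,1]>180)&(h[...,2]>110)
    k,l,st,ce=cv2.connectedComponentsWithStats(m.astype(np.uint8))
    for i in range(1,k):
        if st[i,4]>15: print('red',st[i],ce[i],onz(cc,*ce[i],.08))
# plate corners
m=((hsv[...,1]<40)&(g>130)).astype(np.uint8); k,l,st,ce=cv2.connectedComponentsWithStats(m); i=l[240,220]
cn,_=cv2.findContours((l==i).astype(np.uint8),0,1); R=cv2.minAreaRect(cn[0]); print('plate',R,[onz(c,*p,.08).round(4) for p in cv2.boxPoints(R)],onz(c,*R[0],.08))
# board
m=((hsv[...,2]<85)&(hsv[...,1]>90)).astype(np.uint8); m[:,:345]=0;m[:,405:]=0;m[:185]=0;m[295:]=0
m=cv2.morphologyEx(m,2,np.ones((3,3)));m=cv2.morphologyEx(m,3,np.ones((15,15)))
k,l,st,ce=cv2.connectedComponentsWithStats(m); i=1+np.argmax(st[1:,4]);cn,_=cv2.findContours((l==i).astype(np.uint8),0,1); R=cv2.minAreaRect(cn[0]); print('board',R,onz(c,*R[0],.018),[onz(c,*p,.018).round(4) for p in cv2.boxPoints(R)])
# big crop: heads + sockets
z=cv2.resize(t[198:290,352:396],None,fx=8,fy=6.5,interpolation=cv2.INTER_LANCZOS4)
z2=cv2.resize(s['img'][270:335,185:305],(440,598//2),interpolation=cv2.INTER_LANCZOS4)
z3=cv2.resize(t[197:233,231:267],(299,299),interpolation=cv2.INTER_LANCZOS4)
o=np.zeros((598,792,3),np.uint8);o[:,:352]=z;o[:299,352:792]=z2;o[299:,352:651]=z3;cv2.imwrite('pics/comp2.png',o)
```

```text
mount i 3 cent px [248.22875659 214.28734622] xyz [0.54435136 0.04161079 0.105     ] equiv af mm 26.997613164812172 mm/px 2.664515003704647
  prof [170, 169, 162, 144, 120, 88, 73, 66, 77, 84, 85, 85, 82, 76, 78, 84, 94, 136, 173, 181, 182, 182]
left i 2 cent px [244.15780305 127.69432007] xyz [0.77720472 0.05810393 0.105     ] equiv af mm 33.16432534305858 mm/px 2.6889365552858058
  prof [162, 162, 162, 157, 143, 123, 93, 66, 66, 77, 81, 87, 105, 125, 142, 154, 158, 148, 134, 119, 112, 105]
right i 2 cent px [275.33544081 128.4626331 ] xyz [ 0.77707085 -0.02582041  0.105     ] equiv af mm 20.43639005243463 mm/px 2.6924872588128137
  prof [157, 150, 130, 109, 75, 62, 73, 80, 83, 84, 84, 90, 110, 126, 144, 156, 159, 153, 139, 127, 118, 114]
red [113 224  14  13 147] [119.42857143 230.16326531] [0.49498523 0.38935737 0.08      ]
red [239 159  11   8  55] [244.03636364 161.78181818] [0.49205526 0.36861729 0.08      ]
plate ((247.83758544921875, 211.49087524414062), (99.3150863647461, 99.99051666259766), 88.45184326171875) [array([0.6816, 0.1869, 0.08  ]), array([ 0.6951, -0.0856,  0.08  ]), array([ 0.4251, -0.0979,  0.08  ]), array([0.4124, 0.1717, 0.08  ])] [0.55284903 0.04392189 0.08      ]
board ((366.2432556152344, 278.9594421386719), (19.399080276489258, 9.699540138244629), 80.53767395019531) [ 0.37203403 -0.29187567  0.018     ] [array([ 0.3963, -0.2735,  0.018 ]), array([ 0.4013, -0.3006,  0.018 ]), array([ 0.3478, -0.3102,  0.018 ]), array([ 0.3428, -0.2832,  0.018 ])]
```

View pics/comp2.png

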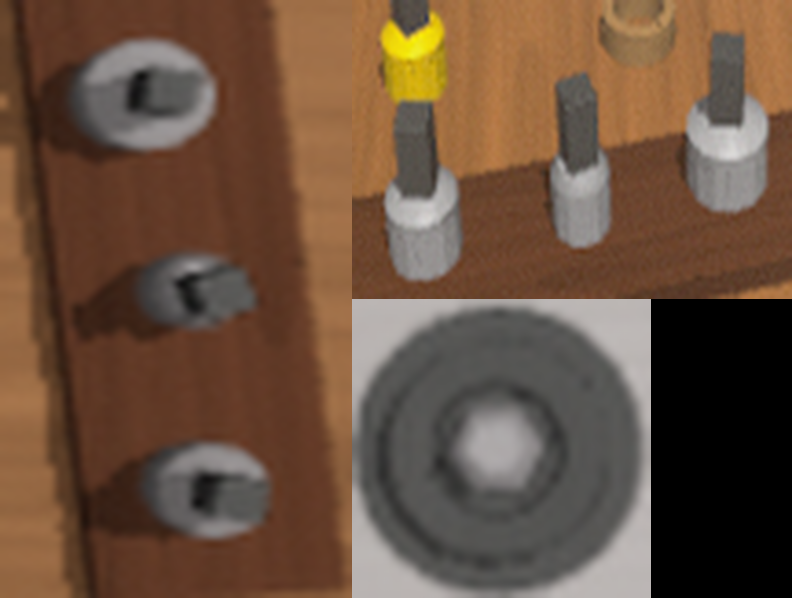

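The mounted nut measures 27 mm by area, against 33 and 20 on the rest. So it is the 26 mm nut, and the medium socket is the near one on the board at (378,274). I'll start toward the button, closing the fingers and squaring the yaw on the way.

Emit:
{"fn": "play_rows", "kwargs": {"series": [{"jaw": 0, "translation": [4, 0, 0], "spin": 0.13}, {"jaw": 0, "translation": [4, 0, 0], "spin": 0.13}, {"jaw": 0, "translation": [4, 0, 0], "spin": 0}, {"jaw": 0, "translation": [4, 0, 0], "spin": 0}, {"jaw": 0, "translation": [4, 0, 0], "spin": 0}, {"jaw": 0, "translation": [4, -2, 0], "spin": 0}, {"jaw": 0, "translation": [3, -4, 0], "spin": 0}, {"jaw": 0, "translation": [2, -4, 0], "spin": 0}, {"jaw": 0, "translation": [1, -4, 0], "spin": 0}, {"jaw": 0, "translation": [0, -4, 0], "spin": 0}], "grip_force": 30}}

```text
time: 1.1
position: [0.4522, -0.3327, 0.2136]
eef_rot: [-0.003, 1.0, -0.007, -0.002]
ft_force: [0.3, -0.2, 0.1]
finger_gap: 0.0174
```

```bash
cat >> h.py <<'E'
from scipy.spatial.transform import Rotation as Ro
def go(x,y,z,yaw=None):
    "remaining shift in tool axes (cm) and spin to a world target"
    s=readout.observe(); q=s['eef_rot']; R=Ro.from_quat([q[1],q[2],q[3],q[0]]).as_matrix()
    d=R.T@(np.array([x,y,z])-s['position'])*100; a=np.degrees(np.arctan2(R[1,0],R[0,0]))
    print('t',s['time'],'pos',s['position'].round(4),'yaw',a.round(2),'tilt',np.degrees(np.arccos(-R[2,2])).round(2),'F',s['ft_force'].round(1),'gap',round(s['finger_gap'],4))
    print(' shift cm',d.round(2),'spin',None if yaw is None else round(np.radians(a-yaw),3))
E
python3 - <<'E'
from h import *
go(.495,.389,.12,0)
c=load('top0');g=cv2.cvtColor(c['img'],cv2.COLOR_BGR2GRAY).astype(np.float32)
# disc centre of mounted ring: average rim location along rays
def rim(cu,lo,hi,th,rng=(0,360)):
    pts=[]
    for a in np.radians(np.arange(*rng,4)):
        r=np.arange(lo,hi,.1); x=(cu[0]+r*np.cos(a)).astype(np.float32);y=(cu[1]+r*np.sin(a)).astype(np.float32)
        p=cv2.remap(g,x[None],y[None],1)[0]; k=np.argmax(p>th)
        if p[k]>th and k>0: pts.append([x[k],y[k]])
    return np.array(pts)
P=rim((248.2,214.3),13,20,130); e=cv2.fitEllipse(P.reshape(-1,1,2).astype(np.float32)); print('ring',e,onz(c,*e[0],.08),onz(c,*e[0],.094))
# hex phase
for n,u in dict(m=(248.23,214.29),l=(244.16,127.69),r=(275.34,128.46)).items():
  for th in (85,95,110,125,140):
    P=cv2.resize(g[int(u[1])-14:int(u[1])+15,int(u[0])-14:int(u[0])+15],None,fx=8,fy=8,interpolation=2)
    k,l,st,ce=cv2.connectedComponentsWithStats((P>th).astype(np.uint8)); i=l[118,118]
    yy,xx=np.nonzero(l==i); w=(xx-ce[i][0])-1j*(yy-ce[i][1]); m=(w**6).mean()/(abs(w)**6).mean()
    print(n,th,'vertex ang img deg mod60',round(np.degrees(np.angle(m))/6,1),round(abs(m),3))
# grip medium triangulate
s=load('side0')
o1,d1=ray(c,382.4,274.2);o2,d2=ray(s,202.2,293.9)
A=np.stack([d1,-d2],1);t=np.linalg.lstsq(A,o2-o1,rcond=None)[0];print('med grip top',o1+t[0]*d1,o2+t[1]*d2, onz(c,382.4,274.2,.094))
E
```

```text
t 1.1 pos [ 0.4522 -0.3327  0.2136] yaw -0.83 tilt 0.37 F [ 0.3 -0.2  0.1] gap 0.0174
 shift cm [  3.27 -72.18   9.73] spin -0.014
ring ((248.0865020751953, 214.7931365966797), (34.754940032958984, 34.94309616088867), 68.68598175048828) [0.54389462 0.04303297 0.08      ] [0.54339056 0.04243078 0.094     ]
m 85 vertex ang img deg mod60 1.8 0.146
m 95 vertex ang img deg mod60 1.3 0.18
m 110 vertex ang img deg mod60 2.8 0.183
m 125 vertex ang img deg mod60 2.7 0.175
m 140 vertex ang img deg mod60 6.1 0.159
l 85 vertex ang img deg mod60 28.0 0.17
l 95 vertex ang img deg mod60 26.0 0.17
l 110 vertex ang img deg mod60 25.8 0.185
l 125 vertex ang img deg mod60 25.6 0.169
l 140 vertex ang img deg mod60 24.8 0.127
r 85 vertex ang img deg mod60 2.8 0.07
r 95 vertex ang img deg mod60 2.4 0.116
r 110 vertex ang img deg mod60 0.5 0.098
r 125 vertex ang img deg mod60 -10.4 0.093
r 140 vertex ang img deg mod60 -2.8 0.07
med grip top [ 0.39193474 -0.32061734  0.09500954] [ 0.39130578 -0.320661    0.09506514] [ 0.39186083 -0.32083823  0.094     ]
```

Emit:
{"fn": "play_rows", "kwargs": {"series": [{"jaw": 0, "translation": [0, -5, 0], "spin": 0}, {"jaw": 0, "translation": [0, -5, 0], "spin": 0}, {"jaw": 0, "translation": [0, -5, 0], "spin": 0}, {"jaw": 0, "translation": [0, -5, 0], "spin": 0}, {"jaw": 0, "translation": [0, -5, 0], "spin": 0}, {"jaw": 0, "translation": [0, -5, 0], "spin": 0}, {"jaw": 0, "translation": [0, -5, 0], "spin": 0}, {"jaw": 0, "translation": [1, -5, 0], "spin": 0}, {"jaw": 0, "translation": [1, -5, 0], "spin": 0}, {"jaw": 0, "translation": [1, -5, 0], "spin": 0}]}}

```text
time: 2.1
position: [0.4838, 0.1646, 0.2151]
eef_rot: [-0.003, 1.0, -0.008, -0.003]
ft_force: [0.9, -0.3, 0.2]
finger_gap: 0.0007
```

```bash
python3 -c "
from h import *
go(.495,.389,.12,0)"
```

```text
t 2.1 pos [0.4838 0.1646 0.2151] yaw -0.93 tilt 0.5 F [ 0.9 -0.3  0.2] gap 0.0007
 shift cm [  0.81 -22.4    9.65] spin -0.016
```

Emit:
{"fn": "play_rows", "kwargs": {"series": [{"jaw": 0, "translation": [0.8, -5, 0], "spin": 0}, {"jaw": 0, "translation": [0, -5, 0], "spin": 0}, {"jaw": 0, "translation": [0, -5, 0], "spin": 0}, {"jaw": 0, "translation": [0, -5, 2], "spin": 0}, {"jaw": 0, "translation": [0, -2.4, 3], "spin": 0}, {"jaw": 0, "translation": [0, 0, 3], "spin": 0}, {"jaw": 0, "translation": [0, 0, 1.5], "spin": 0}, {"jaw": 0, "translation": [0, 0, 0], "spin": 0}]}}

```text
time: 2.9
position: [0.4916, 0.3925, 0.1177]
eef_rot: [-0.003, 1.0, -0.004, -0.004]
ft_force: [-0.0, -0.5, 0.3]
finger_gap: 0.0002
```

```bash
python3 -c "
from h import *
go(.495,.389,.08,0)
c=load('side0'); m=snap('side','side1')
print(proj(m,readout.observe()['position']),proj(m,[.495,.389,.08]))
cv2.imwrite('pics/btn.png',cv2.resize(m['img'][90:230,150:330],None,fx=4,fy=4,interpolation=2))"
```

```text
t 2.9 pos [0.4916 0.3925 0.1177] yaw -0.51 tilt 0.53 F [-0.  -0.5  0.3] gap 0.0002
 shift cm [0.37 0.37 3.77] spin -0.009
[243.25499858 148.81903224] [244.68749133 159.55867264]
```

View pics/btn.png

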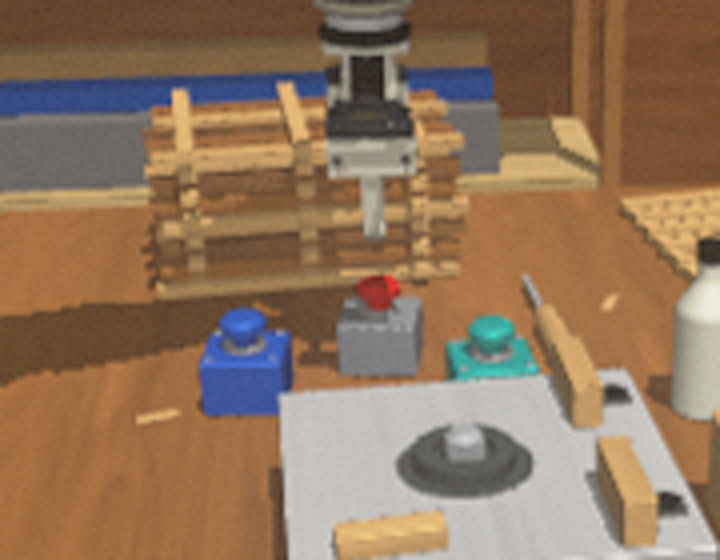

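The closed fingers, tip at (373,235) in the crop, are right above the red cap at (378,290). Next I'll press, going down slowly at the end.

Emit:
{"fn": "play_rows", "kwargs": {"series": [{"jaw": 0, "translation": [0.35, 0.35, 1], "spin": 0}, {"jaw": 0, "translation": [0, 0, 1], "spin": 0}, {"jaw": 0, "translation": [0, 0, 1], "spin": 0}, {"jaw": 0, "translation": [0, 0, 0.5], "spin": 0}, {"jaw": 0, "translation": [0, 0, 0.5], "spin": 0}, {"jaw": 0, "translation": [0, 0, 0.4], "spin": 0}]}}

```text
time: 3.55
position: [0.4976, 0.389, 0.0752]
eef_rot: [-0.005, 1.0, -0.005, -0.001]
ft_force: [-1.6, -1.4, 4.3]
finger_gap: 0.0007
```

```bash
python3 -c "
from h import *
go(.495,.389,.072,0)"
```

```text
t 3.55 pos [0.4976 0.389  0.0752] yaw -0.62 tilt 0.57 F [-1.6 -1.4  4.3] gap 0.0007
 shift cm [-0.26  0.01  0.32] spin -0.011
```

Emit:
{"fn": "play_rows", "kwargs": {"series": [{"jaw": 0, "translation": [0, 0, 0.4], "spin": 0}, {"jaw": 0, "translation": [0, 0, 0.4], "spin": 0}, {"jaw": 0, "translation": [0, 0, 0.3], "spin": 0}, {"jaw": 0, "translation": [0, 0, 0.3], "spin": 0}]}}

```text
time: 3.95
position: [0.498, 0.3893, 0.0716]
eef_rot: [-0.005, 1.0, -0.005, -0.0]
ft_force: [-11.6, -8.9, 29.3]
finger_gap: 0.0006
```

The button bottomed out at z≈0.0716 with 29 N. Next I'll lift and go to the medium socket.

Emit:
{"fn": "play_rows", "kwargs": {"series": [{"jaw": 0, "translation": [0, 0, -3], "spin": 0}, {"jaw": 0, "translation": [0, 0, -5], "spin": 0}, {"jaw": 0, "translation": [0, 0, -5], "spin": 0}, {"jaw": 0, "translation": [-1, 5, 0], "spin": 0}, {"jaw": 0, "translation": [-1, 5, 0], "spin": 0}, {"jaw": 0, "translation": [-1, 5, 0], "spin": 0}, {"jaw": 0, "translation": [-1, 5, 0], "spin": 0}, {"jaw": 0, "translation": [-1, 5, 0], "spin": 0}, {"jaw": 0, "translation": [-1, 5, 0], "spin": 0}, {"jaw": 0, "translation": [-1, 5, 0], "spin": 0}]}}

```text
time: 4.95
position: [0.4266, 0.0456, 0.2039]
eef_rot: [-0.006, 1.0, -0.001, 0.005]
ft_force: [0.6, 0.3, -0.4]
finger_gap: 0.0007
```

Emit:
{"fn": "play_rows", "kwargs": {"series": [{"jaw": 5, "translation": [-1, 5, 0], "spin": 0}, {"jaw": 5, "translation": [-1, 5, 0], "spin": 0}, {"jaw": 5, "translation": [-1, 5, 0], "spin": 0}, {"jaw": 5, "translation": [0, 5, 0], "spin": 0}, {"jaw": 5, "translation": [0, 5, 0], "spin": 0}, {"jaw": 5, "translation": [0, 5, 0], "spin": 0}, {"jaw": 5, "translation": [0, 5, 0], "spin": 0}, {"jaw": 5, "translation": [0, 0, 0], "spin": 0}]}}

```text
time: 5.75
position: [0.3934, -0.3065, 0.2008]
eef_rot: [-0.004, 1.0, -0.002, 0.008]
ft_force: [-0.1, 0.9, 0.2]
finger_gap: 0.0495
```

Run:
```python
from h import *
go(.392,-.3207,.12,0)
c=snap('top','top2'); s=snap('side','side2')
h=cv2.cvtColor(c['img'],cv2.COLOR_BGR2HSV)
z=cv2.resize(c['img'][258:290,362:398],None,fx=10,fy=10,interpolation=2)
b=cv2.resize(s['img'][280:335,185:235],(400,440),interpolation=2)
b2=cv2.resize(s['img'][145:190,225:300],(400,240),interpolation=2)
o=np.zeros((600,760,3),np.uint8);o[:320,:360]=z;o[:440,360:]=b;o[320:560,:360]=b2[:,:360];cv2.imwrite('pics/c3.png',o)
```

```text
t 5.75 pos [ 0.3934 -0.3065  0.2008] yaw -0.28 tilt 1.04 F [-0.1  0.9  0.2] gap 0.0495
 shift cm [-0.27  1.49  8.07] spin -0.005
```

View pics/c3.png

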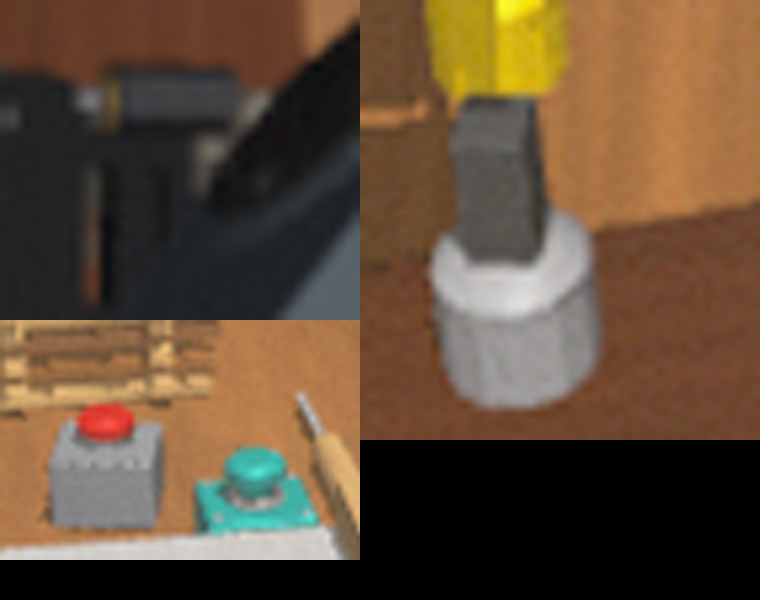

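The red cap is visibly down compared with the teal one, and the medium socket stands upright with its grip top near crop (495,120). I'll estimate the grip's yaw from the corners of its top face.

Run:
```python
from h import *
s=load('side2')
P=[onz(s,185+(x-360)/8-.4,280+y/8-.4,.094) for x,y in((455,148),(527,152),(537,100),(468,97))]
print(np.round(P,4),'ctr',np.mean(P,0)); 
for i,j in((0,1),(3,2),(0,3),(1,2)):
    d=P[j]-P[i];print(np.degrees(np.arctan2(d[1],d[0])),np.linalg.norm(d))
```

```text
[[ 0.3811 -0.33    0.094 ]
 [ 0.398  -0.3334  0.094 ]
 [ 0.3995 -0.3153  0.094 ]
 [ 0.3829 -0.3122  0.094 ]] ctr [ 0.39038349 -0.32271852  0.094     ]
-11.283676505281312 0.017256068180298918
-10.38859549546112 0.016820378339078575
84.26079808306775 0.017828638390425016
85.55708351364973 0.01813710383061943
```

Emit:
{"fn": "play_rows", "kwargs": {"series": [{"jaw": 5, "translation": [-0.3, 1.5, 1], "spin": 0.13}, {"jaw": 5, "translation": [0, 0, 2], "spin": 0}, {"jaw": 5, "translation": [0, 0, 2], "spin": 0}, {"jaw": 5, "translation": [0, 0, 1], "spin": 0}, {"jaw": 5, "translation": [0, 0, 0], "spin": 0}]}}

```text
time: 6.35
position: [0.3925, -0.3114, 0.1395]
eef_rot: [-0.006, 0.998, -0.066, 0.008]
ft_force: [0.3, 0.3, 0.7]
finger_gap: 0.05
```

Run:
```python
from h import *
go(.391,-.3215,.061,-8)
```

```text
t 6.35 pos [ 0.3925 -0.3114  0.1395] yaw -7.6 tilt 1.1 F [0.3 0.3 0.7] gap 0.05
 shift cm [-0.13  1.12  7.83] spin 0.007
```

Emit:
{"fn": "play_rows", "kwargs": {"series": [{"jaw": 5, "translation": [-0.1, 1.1, 1], "spin": 0}, {"jaw": 5, "translation": [0, 0, 1.5], "spin": 0}, {"jaw": 5, "translation": [0, 0, 1], "spin": 0}, {"jaw": 5, "translation": [0, 0, 0], "spin": 0}]}}

```text
time: 6.75
position: [0.3918, -0.3231, 0.1046]
eef_rot: [-0.004, 0.998, -0.065, 0.009]
ft_force: [-0.4, 0.2, 0.6]
finger_gap: 0.05
```

Run:
```python
from h import *
go(.391,-.3215,.061,-8)
```

```text
t 6.75 pos [ 0.3918 -0.3231  0.1046] yaw -7.43 tilt 1.16 F [-0.4  0.2  0.6] gap 0.05
 shift cm [-0.18 -0.11  4.35] spin 0.01
```

Emit:
{"fn": "play_rows", "kwargs": {"series": [{"jaw": 5, "translation": [-0.1, -0.1, 2], "spin": 0}, {"jaw": 5, "translation": [0, 0, 1.5], "spin": 0}, {"jaw": 5, "translation": [0, 0, 0.8], "spin": 0}, {"jaw": 5, "translation": [0, 0, 0], "spin": 0}]}}

```text
time: 7.15
position: [0.3928, -0.3234, 0.0622]
eef_rot: [-0.003, 0.998, -0.065, 0.011]
ft_force: [-0.5, -0.6, 0.1]
finger_gap: 0.05
```

Run:
```python
from h import *
go(.391,-.3215,.061,-8)
```

```text
t 7.15 pos [ 0.3928 -0.3234  0.0622] yaw -7.42 tilt 1.26 F [-0.5 -0.6  0.1] gap 0.05
 shift cm [-0.21 -0.16  0.12] spin 0.01
```

Emit:
{"fn": "play_rows", "kwargs": {"series": [{"jaw": 5, "translation": [-0.2, -0.2, 0], "spin": 0}, {"jaw": 3, "translation": [0, 0, 0], "spin": 0}, {"jaw": 1, "translation": [0, 0, 0], "spin": 0}, {"jaw": 1, "translation": [0, 0, 0], "spin": 0}, {"jaw": 1, "translation": [0, 0, 0], "spin": 0}, {"jaw": 1, "translation": [0, 0, 0], "spin": 0}], "grip_force": 25}}

```text
time: 7.75
position: [0.3919, -0.322, 0.0649]
eef_rot: [-0.002, 0.998, -0.065, 0.012]
ft_force: [-0.1, -0.3, -2.6]
finger_gap: 0.0177
```

Emit:
{"fn": "play_rows", "kwargs": {"series": [{"jaw": 1, "translation": [0, 0, -1], "spin": 0}, {"jaw": 1, "translation": [0, 0, -2], "spin": 0}, {"jaw": 1, "translation": [0, 0, -4], "spin": 0}, {"jaw": 1, "translation": [0, 0, -5], "spin": 0}, {"jaw": 1, "translation": [0, 0, -2], "spin": 0}, {"jaw": 1, "translation": [0, 0, 0], "spin": 0}]}}

```text
time: 8.35
position: [0.3872, -0.3213, 0.2114]
eef_rot: [-0.003, 0.998, -0.065, 0.011]
ft_force: [0.5, -0.1, -2.6]
finger_gap: 0.0177
```

Run:
```python
from h import *
go(.544,.0425,.2,3)
s=snap('side','side3'); print(proj(s,readout.observe()['position']))
```

```text
t 8.35 pos [ 0.3872 -0.3213  0.2114] yaw -7.41 tilt 1.25 F [ 0.5 -0.1 -2.6] gap 0.0177
 shift cm [ 10.83 -38.08   1.64] spin -0.182
[193.19156818 244.10068367]
```

Emit:
{"fn": "play_rows", "kwargs": {"series": [{"jaw": 1, "translation": [1, -3, 0], "spin": -0.09}, {"jaw": 1, "translation": [1.5, -4, 0], "spin": -0.09}, {"jaw": 1, "translation": [1.5, -5, 0], "spin": 0}, {"jaw": 1, "translation": [1.5, -5, 0], "spin": 0}, {"jaw": 1, "translation": [1.5, -5, 0], "spin": 0}, {"jaw": 1, "translation": [1, -5, 0], "spin": 0}, {"jaw": 1, "translation": [1, -5, 0], "spin": 0}, {"jaw": 1, "translation": [0.5, -4, 0], "spin": 0}, {"jaw": 1, "translation": [0, 0, 0], "spin": 0}]}}

```text
time: 9.3
position: [0.4642, 0.0393, 0.2006]
eef_rot: [-0.006, 1.0, 0.027, 0.001]
ft_force: [-0.3, -0.4, -3.0]
finger_gap: 0.0178
```

Run:
```python
from h import *
go(.544,.0425,.17,3)
s=snap('side','side3'); print(proj(s,readout.observe()['position']))
cv2.imwrite('pics/v3.png',cv2.resize(s['img'][90:250,190:340],None,fx=3.7,fy=3.7,interpolation=2))
```

```text
t 9.3 pos [0.4642 0.0393 0.2006] yaw 3.09 tilt 0.64 F [-0.3 -0.4 -3. ] gap 0.0178
 shift cm [7.98 0.15 3.08] spin 0.002
[235.03835794 167.42860945]
```

View pics/v3.png

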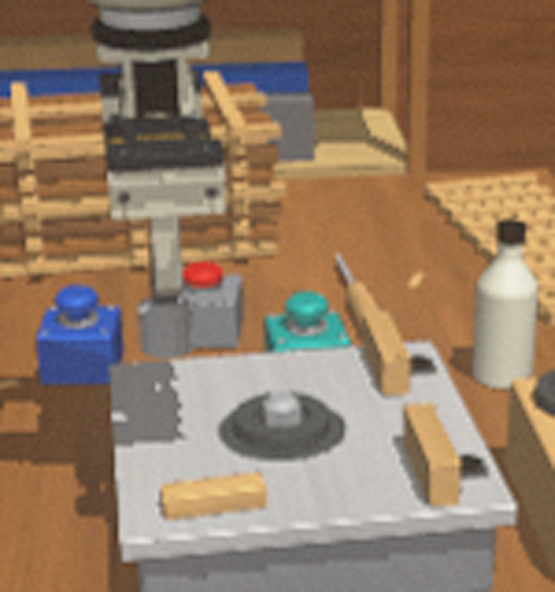

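The side view shows the socket held upright at crop (163,325), above the plate and left of the nut at (283,408). Next I'll move over the nut.

Emit:
{"fn": "play_rows", "kwargs": {"series": [{"jaw": 1, "translation": [3, 0, 0], "spin": 0}, {"jaw": 1, "translation": [3, 0, 0], "spin": 0}, {"jaw": 1, "translation": [2, 0.1, 0], "spin": 0}, {"jaw": 1, "translation": [0, 0, 1], "spin": 0}, {"jaw": 1, "translation": [0, 0, 1], "spin": 0}, {"jaw": 1, "translation": [0, 0, 0], "spin": 0}]}}

```text
time: 9.95
position: [0.5419, 0.0358, 0.1715]
eef_rot: [-0.005, 1.0, 0.025, -0.006]
ft_force: [-0.7, -0.3, -2.8]
finger_gap: 0.0179
```

Run:
```python
from h import *
go(.544,.0425,.165,3)
```

```text
t 9.95 pos [0.5419 0.0358 0.1715] yaw 2.88 tilt 0.85 F [-0.7 -0.3 -2.8] gap 0.0179
 shift cm [ 0.25 -0.65  0.66] spin -0.002
```

Emit:
{"fn": "play_rows", "kwargs": {"series": [{"jaw": 1, "translation": [0.25, -0.65, 0], "spin": 0}, {"jaw": 1, "translation": [0, 0, 0], "spin": 0}, {"jaw": 1, "translation": [0, 0, 0], "spin": 0}]}}

```text
time: 10.25
position: [0.5426, 0.0424, 0.1712]
eef_rot: [-0.005, 1.0, 0.025, -0.006]
ft_force: [0.5, -0.2, -2.3]
finger_gap: 0.0181
```

Run:
```python
from h import *
go(.544,.0425,.165,3)
q=readout.observe()['eef_rot'];print(Ro.from_quat([q[1],q[2],q[3],q[0]]).as_matrix()[:,2])
s=snap('side','side4'); p=readout.observe()['position']
# foot centre of held socket in side view vs prediction, and nut
print(proj(s,p-[0,0,.047]),proj(s,[.544,.0425,.108]))
t=snap('top','top4')
cv2.imwrite('pics/v4.png',np.hstack([cv2.resize(s['img'][140:220,225:305],None,fx=5,fy=5,interpolation=2),cv2.resize(t['img'][175:255,210:290],None,fx=5,fy=5,interpolation=2)]))
```

```text
t 10.25 pos [0.5426 0.0424 0.1712] yaw 2.84 tilt 0.92 F [ 0.5 -0.2 -2.3] gap 0.0181
 shift cm [0.15 0.   0.62] spin -0.003
[-0.01298082  0.0093455  -0.99987207]
[265.7410799  191.23127821] [266.35387598 196.52139308]
```

View pics/v4.png

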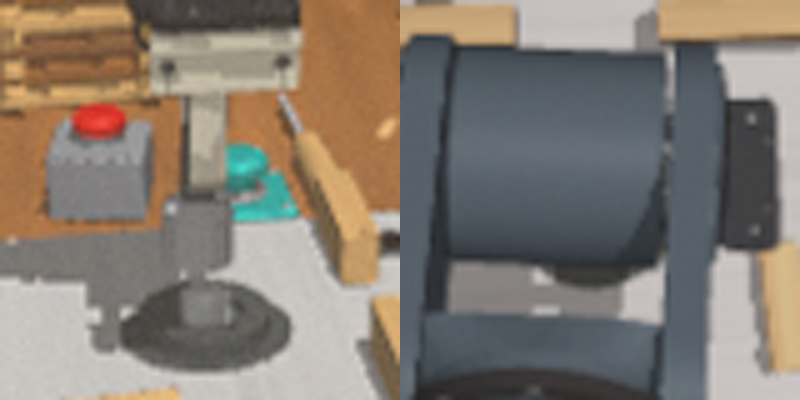

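The held socket's axis is at crop x≈198 and the nut's at about 206, so the socket is a few mm short in +x. I'll measure the edges.

```bash
cat >> h.py <<'E'
def edges(img,rows,a,b):
    g=cv2.cvtColor(img,cv2.COLOR_BGR2GRAY).astype(float)
    for r in rows: print(r,g[r,a:b].astype(int))
E
python3 - <<'E'
from h import *
s=load('side4'); edges(s['img'],[182,184,186,188,190],253,278); print(); edges(s['img'],[198,200,202,204],253,282)
s0=load('side0');print();edges(s0['img'],[196,198,200,202,204],253,282)
for x in (.540,.544,.548): print(proj(s,[x,.0425,.145]),proj(s,[x,.0425,.105]))
E
```

```text
182 [131 125 121 124 125 146 164 134 120 123 122 124 122 119 115 123 117 108
 113 143 153 155 151 150 150]
184 [113 129 127 125 114 111 115 118 122 122 121 125 127 124 122 115 110 106
 124 152 153 162 161 162 167]
186 [124 124 120 120 107 112 111 123 124 127 125 127 126 126 122 118 119 103
 143 187 196 196 198 196 196]
188 [118 118 119 118 111 116 109 124 127 126 124 126 123 126 120 118 120 103
 141 187 197 194 194 196 198]
190 [118 117 121 122 115 114 118 125 126 122 125 125 126 127 121 117 120 106
 145 188 197 193 197 193 198]

198 [127 114 106  94  76  71  73  73 103 117 120 121 121 123 122 120 119 124
 103  97  95  92 106 138 171 195 196 195 200]
200 [101  81  72  75  75  70  73  75 102 124 129 129 134 136 124 120 119 115
  89  76  89  97  98  96  92 118 165 189 197]
202 [ 74  71  69  75  69  71  72  76  99 122 130 128 124 125 121 118 116 142
 116  92  83  93  97 101  98  96  96  94 119]
204 [ 70  70  74  72  70  73  72  70  89 107 122 119 121 118 113 112 109 127
  95  91  98  99  97  97  93  76  91  98  98]

196 [197 194 195 196 200 184 175 170 154 131 168 185 177 177 181 162 136 143
 143 160 171 183 197 198 195 194 192 196 198]
198 [200 185 173 141 101  93  97  99 136 158 168 178 188 192 192 192 186 141
 100 101  96  89  99 137 168 197 195 195 197]
200 [161 111  95  92  98  95  91  87 114 165 180 190 202 209 200 188 167 158
 107  74  87  99  99  93  97 120 164 187 197]
202 [ 92  98  97  96 101  90  88  85 107 139 146 146 133 139 145 146 149 151
 113  88  81  93  96  96  97  93  96  96 119]
204 [ 75  87 101  98  98  94  97  86  98 127 142 140 138 137 146 140 137 134
 105  96  97 101 101 100  94  77  93 100  94]
[264.59537063 184.40152453] [264.92215826 197.57200074]
[266.07613479 184.32548273] [266.3759878  197.49234635]
[267.55575676 184.24949959] [267.82871623 197.41275229]
```

Emit:
{"fn": "play_rows", "kwargs": {"series": [{"jaw": 1, "translation": [0.5, 0, 0], "spin": 0}, {"jaw": 1, "translation": [0, 0, 0.5], "spin": 0}, {"jaw": 1, "translation": [0, 0, 0.5], "spin": 0}, {"jaw": 1, "translation": [0, 0, 0], "spin": 0}]}}

```text
time: 10.75
position: [0.5483, 0.0428, 0.161]
eef_rot: [-0.005, 1.0, 0.025, -0.006]
ft_force: [-0.1, -0.1, -1.7]
finger_gap: 0.0184
```

Run:
```python
from h import *
go(.5475,.0425,.133,3)
s=snap('side','side5');edges(s['img'],[186,188,190,192,194,196,198,200,202,204],253,282)
```

```text
t 10.75 pos [0.5483 0.0428 0.161 ] yaw 2.85 tilt 0.85 F [-0.1 -0.1 -1.7] gap 0.0184
 shift cm [-0.05  0.05  2.8 ] spin -0.003
186 [122 121 119 118 119 120 114 123 120 121 120 123 124 122 124 123 120 117
 112 108 112 180 199 196 196 198 195 194 197]
188 [116 119 119 120 119 122 112 111 115 117 121 124 125 121 125 125 123 120
 114 105 115 183 197 191 200 195 195 194 190]
190 [122 120 115 119 118 120 115 111 116 123 127 121 122 128 123 129 125 118
 119 113 132 185 196 197 197 198 195 197 195]
192 [120 123 118 122 118 122 115 115 115 124 128 129 123 129 123 125 121 119
 120 106 135 188 197 193 195 195 198 199 194]
194 [122 120 120 120 119 121 115 113 116 129 125 126 129 128 128 129 122 118
 119 107 152 192 196 195 195 195 197 198 201]
196 [120 120 118 119 122 120 107 104 104 118 127 126 128 128 125 124 122 116
 110 114 162 187 195 199 194 195 195 198 199]
198 [121 117 114  94  73  72  69  78 102 111 123 119 123 121 124 123 120  96
  95  98  95  96 103 137 169 195 196 196 201]
200 [104  92  89  91  77  73  72  73 101 123 130 130 131 131 127 121 119 119
  91  78  86  99 100  95  92 116 161 190 199]
202 [ 79  70  75  73  72  70  71  75 100 127 123 129 127 125 119 119 117 120
 100  86  82  92  97  96  97  95  95  93 118]
204 [ 70  76  76  74  72  71  69  69  91 113 122 119 119 120 116 111 111 106
  86  72  73  70  94  99  94  76  92  99  96]
```

Emit:
{"fn": "play_rows", "kwargs": {"series": [{"jaw": 1, "translation": [0, 0, 0.5], "spin": 0}, {"jaw": 1, "translation": [0, 0, 0.4], "spin": 0}, {"jaw": 1, "translation": [0, 0, 0.4], "spin": 0}, {"jaw": 1, "translation": [0, 0, 0.4], "spin": 0}, {"jaw": 1, "translation": [0, 0, 0], "spin": 0}]}}

```text
time: 11.3
position: [0.5477, 0.0425, 0.1429]
eef_rot: [-0.004, 1.0, 0.025, -0.006]
ft_force: [-0.5, 0.3, -2.8]
finger_gap: 0.0178
```

Run:
```python
from h import *
go(.5475,.0425,.133,3)
```

```text
t 11.3 pos [0.5477 0.0425 0.1429] yaw 2.86 tilt 0.86 F [-0.5  0.3 -2.8] gap 0.0178
 shift cm [-0.01  0.01  0.99] spin -0.002
```

The foot is about 12 mm below the nut's top with no contact force, so the socket is going onto the nut. I'll continue down.

Emit:
{"fn": "play_rows", "kwargs": {"series": [{"jaw": 1, "translation": [0, 0, 0.4], "spin": 0}, {"jaw": 1, "translation": [0, 0, 0.3], "spin": 0}, {"jaw": 1, "translation": [0, 0, 0.3], "spin": 0}, {"jaw": 1, "translation": [0, 0, 0.2], "spin": 0}]}}

```text
time: 11.7
position: [0.5483, 0.0425, 0.1326]
eef_rot: [-0.004, 1.0, 0.025, -0.005]
ft_force: [-10.2, -1.4, 32.2]
finger_gap: 0.018
```

Run:
```python
from h import *
go(.5475,.0425,.130,3)
```

```text
t 11.7 pos [0.5483 0.0425 0.1326] yaw 2.87 tilt 0.76 F [-10.2  -1.4  32.2] gap 0.018
 shift cm [-0.07  0.    0.26] spin -0.002
```

Run:
```python
from h import *
for f,tz in(('side4',.1712),('side5',.161)):
    s=load(f); g=cv2.cvtColor(s['img'],cv2.COLOR_BGR2GRAY); print(f,{u:[int(v) for v in g[183:201,u]] for u in (260,262,264,266,268)})
    for off in (.043,.045,.047,.049): 
        cx=.5385 if f=='side4' else .544
        print(off,min(((proj(s,[cx+.0195*np.cos(a),.0425+.0195*np.sin(a),tz-off])) for a in np.radians(range(180,360,5))),key=lambda p:-p[1]))
s=snap('side','side6')
cv2.imwrite('pics/v6.png',cv2.resize(s['img'][150:225,220:310],None,fx=8,fy=8,interpolation=2))
```

```text
side4 {260: [122, 118, 123, 123, 122, 124, 123, 125, 122, 123, 120, 121, 121, 109, 74, 73, 79, 75], 262: [124, 122, 124, 127, 123, 126, 124, 122, 123, 127, 129, 139, 135, 91, 91, 117, 120, 124], 264: [126, 125, 123, 127, 125, 126, 125, 125, 129, 126, 124, 124, 117, 114, 112, 121, 132, 129], 266: [123, 124, 122, 126, 126, 126, 126, 127, 128, 125, 126, 150, 160, 108, 105, 123, 136, 136], 268: [119, 115, 112, 118, 120, 118, 117, 117, 117, 117, 125, 170, 174, 110, 119, 120, 124, 120]}
0.043 [264.1072388  193.27117009]
0.045 [264.12446308 193.9388261 ]
0.047 [264.14165537 194.60524204]
0.049 [264.15881576 195.27042135]
side5 {260: [106, 133, 157, 123, 112, 111, 113, 111, 115, 115, 113, 113, 117, 104, 73, 78, 71, 73], 262: [140, 185, 164, 121, 116, 117, 121, 123, 121, 124, 123, 129, 125, 118, 112, 111, 119, 123], 264: [86, 108, 120, 123, 126, 124, 123, 121, 126, 129, 127, 126, 129, 126, 124, 119, 130, 130], 266: [90, 115, 124, 122, 124, 121, 124, 128, 128, 129, 126, 128, 126, 128, 122, 121, 135, 131], 268: [88, 112, 121, 123, 124, 125, 126, 129, 124, 125, 127, 129, 129, 124, 126, 123, 124, 121]}
0.043 [266.23879741 196.551801  ]
0.045 [266.25396032 197.21291978]
0.047 [266.26909522 197.87281706]
0.049 [266.28420217 198.53149622]
```

View pics/v6.png

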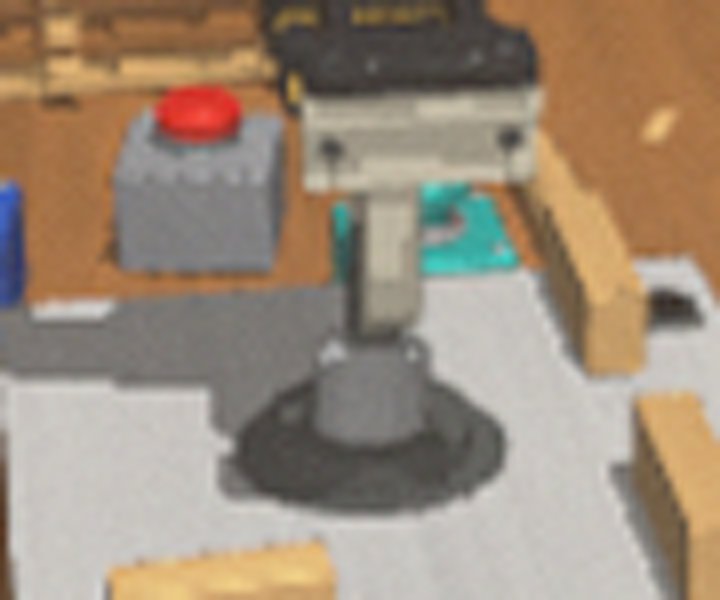

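The foot can only be on the recess floor. With 32 N of resistance, TCP z is 0.1326, and foot-home predicts 0.1329; the rim would stop it 8 mm higher and the nut's top 16 mm higher. I'll relax the push to a small one and hold the grip.

Emit:
{"fn": "play_rows", "kwargs": {"series": [{"jaw": 1, "translation": [0, 0, 0], "spin": 0}, {"jaw": 1, "translation": [0, 0, 0.05], "spin": 0}, {"jaw": 1, "translation": [0, 0, 0.05], "spin": 0}, {"jaw": 1, "translation": [0, 0, 0.05], "spin": 0}, {"jaw": 1, "translation": [0, 0, 0.05], "spin": 0}], "grip_force": 30}}

```text
time: 12.25
position: [0.5483, 0.0425, 0.1328]
eef_rot: [-0.004, 1.0, 0.025, -0.005]
ft_force: [-5.4, -0.9, 9.1]
finger_gap: 0.0178
```

Run:
```python
from h import *
go(.5475,.0425,.133,3)
s=snap('side','side7')
z=cv2.resize(s['img'][250:345,170:325],(760,466),interpolation=2);cv2.imwrite('pics/v7.png',z)
```

```text
t 12.25 pos [0.5483 0.0425 0.1328] yaw 2.89 tilt 0.72 F [-5.4 -0.9  9.1] gap 0.0178
 shift cm [-0.08  0.   -0.02] spin -0.002
```

View pics/v7.png

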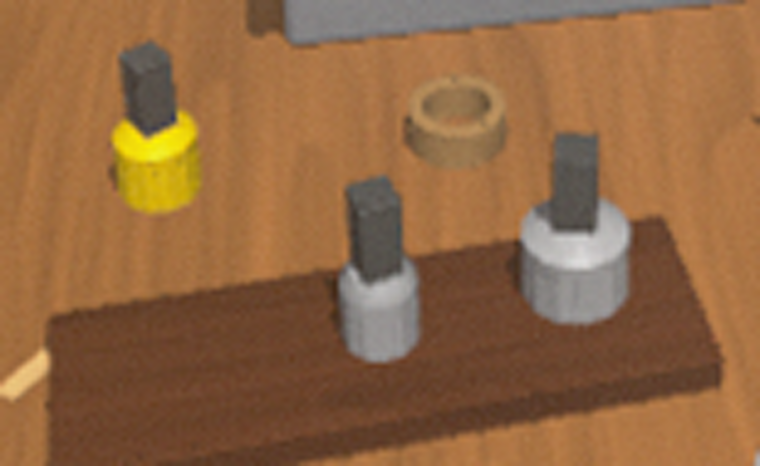

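The small socket at crop (378,320) and the large one at (575,280) still stand upright on the board, and the medium socket is seated and gripped. I'll hand the job in.

```bash
python3 -c "
from h import *
print(ticket.close_job())"
```

```text
the job is handed in; nothing more can be done
None
```

The job is handed in: the red stop button is down, and the medium socket is seated on the mounted head's nut and still gripped. The hand-in gave no verdict.

- **Stop button:** I pressed it before any spindle contact, until it bottomed out at z ≈ 0.0716 m with 29 N. Later pictures show it still down.
- **Choosing the socket:** the mounted nut measured about 27 mm across flats, against 33 mm and 20 mm for the two on the rest. That makes it the 26 mm nut, so I used the medium socket.
- **Seating:** the socket slid over the nut with no contact force and stopped hard at TCP z ≈ 0.1328 m, where a foot on the recess floor predicts 0.1329 m.
- **At hand-in:** the push was about 9 N, the gap on the grip 17.8 mm at the 30 N grip setting, and the tool tilt 0.7°. The run had taken about 12 s.
- **Other sockets:** the last picture shows the small and large ones upright on the board. No bystander was touched in any move; I did not measure their positions again at the end.

**Checks that disagreed:**
- The side view put the socket 3–5 mm off the tool axis in x, so I corrected by 5 mm before going down.
- One picture estimate of the foot's depth below the TCP was about 3 mm less than the arm's position gave. That would put the foot at most 2.6 mm above the recess floor, still within the 3.5 mm limit.

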